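# Make up the sharpening kit and the wood-finishing kit

## Task

Make up the two kits for tomorrow's jobs: the sharpening kit in the narrow tray, with the oilstone lying flat in the long compartment and the dropper bottle standing upright in the small one; and the wood-finishing kit in the wide tray, with the horsehair brush bristles down in the long compartment, the cork block lying flat in the larger of the two short compartments and the wax tin flat, lid up, in the smaller. The oilstone is brittle, so set it down in its tray and never drop it. Leave the tub of screws, the screwdriver and the file where they are.

Things in the scene. Friction and masses are not known exactly. Their poses are not given: they have to be found in the camera images.
- narrow_tray: Sharpening-kit tray: the narrower of two shallow pale wooden trays, 224 (x) by 88 (y) mm, fixed to the bench. Origin at the centre of its underside, z up. Floor top at z 4, walls and dividers 6 thick, tops at z 16. Compartments (inside): long, 150 (x) by 76 (y), centre x -31, y 0; small, 56 (x) by 76 (y), centre x +78, y 0. Its x axis is within 0.2 rad of world x.
- wide_tray: Wood-finishing-kit tray: the wider wooden tray, 212 (x) by 170 (y) mm, fixed. Origin at the centre of its underside, z up. Floor top at z 4, walls 6 thick, tops at z 16. Compartments (inside): long, 200 (x) by 76 (y), centre x 0, y +41; larger short, 114 (x) by 76 (y), centre x -43, y -41; smaller short, 80 (x) by 76 (y), centre x +60, y -41. Its x axis is within 0.2 rad of world x.
- oilstone: Grey rectangular oilstone in two shades, 130 (its x) by 48 (its y) mm and 28 mm thick, about 0.3 kg, lying flat on the bench. Origin at the centre of its underside, z up. Brittle. Starts with its x within 0.14 rad of world y.
- dropper_bottle: Small white plastic dropper bottle of honing oil with a paper band and a pointed nozzle, standing upright, about 50 g. Round body 32 mm across and straight up to 52 mm, 88 mm tall with the nozzle. Origin at the centre of its underside, z up. There is finger room on its world +x and -x sides.
- horsehair_brush: Polishing brush lying bristles down: dark wooden back with round ends, 174 (its x) by 46 (its y) mm, from 22 to 43 mm above its underside (its sides are straight from 22 to 42 mm); the stiff dark bristle pad below it is 166 by 38 mm. About 0.16 kg. Origin at the centre of its underside, z up. Starts with its x within 0.14 rad of world y.
- cork_block: Plain cork sanding block, 90 (its x) by 48 (its y) mm and 34 mm thick, about 60 g, lying flat. Origin at the centre of its underside, z up. Starts with its x within 0.14 rad of world y.
- wax_tin: Flat round metal tin of wax, 54 mm across the lid (the upper 13 mm; 52 mm below) and 30 mm high, about 0.1 kg, lying flat with the lid up. Origin at the centre of its underside, z up. There is finger room on its world +x and -x sides.
- screw_tub: Bystander: small open clear plastic tub with brass screws, 66 by 50 mm and 34 mm high, 0.12 kg, standing among the stock. Not part of any kit. Origin at the centre of its underside, z up. 
- screwdriver: Bystander: screwdriver with a blue handle, 202 mm long, lying across the bench beyond the stock. Origin under its middle, x along the blade. Handle 27 mm thick.
- flat_file: Bystander: flat file with a pale wooden handle, 255 mm long, lying across the bench beyond the stock. Origin on the underside near its middle, x along the blade. Handle 25 mm thick.

How it is judged:
At the end, for the whole second after the job is handed in: Each thing rests on the floor of its own compartment as asked (underside under 9 mm above the bench, tilt under 0.1 rad, right way up, still), its centre off the compartment's centre by no more than the walls allow: 10 to 15 mm, for the bottle 12 by 22 mm (x of oilstone in the frame of narrow_tray between -0.045 and -0.017 m and y of oilstone in the frame of narrow_tray between -0.018 and 0.018 m and z of oilstone in the frame of narrow_tray between 0 and 0.009 m and angle between each of oilstone, dropper_bottle, horsehair_brush, cork_block, wax_tin's own z axis and vertical below 0.1 rad and linear speed of each of oilstone, dropper_bottle, horsehair_brush, cork_block, wax_tin below 0.02 m/s and angular speed of each of oilstone, dropper_bottle, horsehair_brush, cork_block, wax_tin below 0.2 rad/s and x of dropper_bottle in the frame of narrow_tray between 0.064 and 0.092 m and y of dropper_bottle in the frame of narrow_tray between -0.024 and 0.024 m and z of dropper_bottle in the frame of narrow_tray between 0 and 0.009 m and x of horsehair_brush in the frame of wide_tray between -0.017 and 0.017 m and y of horsehair_brush in the frame of wide_tray between 0.021 and 0.061 m and z of horsehair_brush in the frame of wide_tray between 0 and 0.009 m and x of cork_block in the frame of wide_tray between -0.059 and -0.027 m and y of cork_block in the frame of wide_tray between -0.059 and -0.023 m and z of cork_block in the frame of wide_tray between 0 and 0.009 m and x of wax_tin in the frame of wide_tray between 0.044 and 0.076 m and y of wax_tin in the frame of wide_tray between -0.055 and -0.027 m and z of wax_tin in the frame of wide_tray between 0 and 0.009 m); the robot touches nothing.
It fails at once if the oilstone is dropped (falls out of the fingers by more than about 20 mm) (linear speed of oilstone above 0.6 m/s and contact force between oilstone and the fingers below 0.5 N).
It fails at once if the tub of screws is shifted by more than 25 mm (distance of screw_tub from where it was at the start of the episode above 0.025 m).
It fails at once if the screwdriver is shifted by more than 25 mm (distance of screwdriver from where it was at the start of the episode above 0.025 m).
It fails at once if the file is shifted by more than 25 mm (distance of flat_file from where it was at the start of the episode above 0.025 m).
It also fails if it takes over 120 s, if anything falls off the work surface, if the arm or the gripper's body presses on something with over 40 N, if the wrist force passes 120 N, or if a joint passes its speed limit or range.

## Robot

A 7-joint arm with a two-finger parallel gripper is mounted at the origin on the work surface. World frame = base frame: x ahead of the robot, y to its left, z up, the work surface at z = 0. Lengths are in m, angles in rad, forces in N, time in s.
With the tool pointing down it reaches from about 0.4 to 0.85 m from the base axis. Payload 10.4 kg.
Tool frame: the origin (TCP) lies at the very end of the fingers, on their centre line; the grasp point (between the pads) lies 19 mm behind it; z points along the fingers, y is the line along which they close (so a half turn about z gives the same grasp; the last joint's range is limited). The gripper opens to 87 mm and grips with 3 to 60 N. Pads are 19 mm wide; open, the fingers measure 117 mm over their backs; the gripper's body (75 mm by 190 mm) begins 51 mm behind the grasp point.
Start: joints at [1.277, 0.332, -0.065, 1.46, 0.022, 1.35, -0.088], TCP at [0.167, -0.602, 0.223] pointing down, gripper open.
Joint ranges: [-2.6, 2.6], [-0.5, 2.12], [-1.47, 1.34], [0.16, 2.42], [-1.27, 4.41], [0.06, 2.06], [-2.6, 2.6]. Speed limits (rad/s): [2.22, 2.22, 2.79, 2.79, 3.14, 3.14, 3.14].

## Interface

Orientations are given as a unit quaternion [w, x, y, z].
In Python, from cell import env gives the robot as it stands.
- The arm moves only by the shell command python3 -m handwheel 'ROWS' [FORCE]. ROWS is a JSON object of lists of equal length, an entry for each row: "travel": the shift along the tool's x, y, z in mm, a list of three; "rotation": the turn, a rotation vector about the tool's x, y, z in rad, a list of three; "fingers": the opening, from 0 (shut) to 1 (fully open). A call has 1 to 8 rows; each row is the pose to reach, as a shift and turn from the pose commanded when the call began, along the tool's axes at that moment; what a row does not reach only later rows make up. A row lasts 1/10 s, in which the tool goes at most 50 mm and 8.59 degrees, less where a joint would pass 70% of its speed; a pose out of reach is approached as far as the arm can. A call with a gripper value outside its range is refused whole. The fingers move at their own pace and stop on an object; FORCE is the grip in N (left out, the last holds). Time passes only in rows, so rows that repeat a pose let the fingers close. It gives the time, the measured TCP pose, the force, the opening and the grip force at its end, in the units of the state.
- env.state(): the state, without advancing time (a new reading comes with each control period).
- env.capture(name): name is "scene" or "top" or "wrist"; returns the picture (384x512x3 uint8, red, green, blue); there is no depth.
- env.calibration(name): a dict with "fx", "fy", "cx", "cy" (pixels), "R" (3x3) and "t" (3): a world point X has camera coordinates R X + t. Camera axes: x right, y down, z forward; pixel columns grow to the right and rows downward; lengths in m; the calibration is good to about 2 mm. A picture is of the moment at which its call begins: read the wrist's pose just before it. calibration takes no time and is no camera call; for the wrist camera it gives the pose at the moment of the call.
- env.sign_off(): hands the job in; it is judged then, once.
The state is a dict: "t": time; "joint_pos": joint angles; "qd": joint speeds; "tau": joint torques, N m; "tcp_pos": TCP position; "eef_rot": TCP orientation; "force": force on the tool from outside, world axes, zero at the start; "torque": the same for the moment, N m; "grip_width": finger opening in m; "grasp_force": force on a finger pad.
Only numpy, scipy, OpenCV 4.12 (cv2) and the standard library are available. Lean on these libraries where they do the work, as an engineer would, in place of code of your own. Each camera call takes 0.05 s, during which the arm holds its last target. There are 200 camera calls.

## Working session

There is one attempt and no reset: what is moved stays moved. The work goes in short steps, Python scripts to look and compute and a shell command to move; the robot and the scene stay as the last step left them, time stands still between calls to the robot, and variables do not carry over. Pictures are saved under pics/ and viewed, at most 14 in all, crops included, and the job is handed in when it is done.

```bash
ls; mkdir -p pics; python3 - <<'E'
from cell import env
import cv2,numpy as np
for n in("top","scene"):
    cv2.imwrite(f"pics/{n}0.png",env.capture(n)[...,::-1])
    c=env.calibration(n);print(n,c)
s=env.state();print(s)
E
```

```text
pics
top {'fx': 361.4588654537367, 'fy': 361.4588654537367, 'cx': 251.77720241871145, 'cy': 186.52010525113516, 'R': array([[ 0.02442483, -0.9995653 , -0.01651189],
       [-0.99415572, -0.02254865, -0.10557441],
       [ 0.10515619,  0.01899402, -0.99427431]]), 't': array([-0.01385106,  0.60461328,  0.71943071])}
scene {'fx': 494.31300571825466, 'fy': 494.31300571825466, 'cx': 262.14542959201856, 'cy': 193.12249058544782, 'R': array([[ 0.66268453,  0.7488948 ,  0.00240487],
       [ 0.6408066 , -0.56537134, -0.51934781],
       [-0.38757724,  0.34570482, -0.85455957]]), 't': array([-0.38121645, -0.36948172,  1.53278001])}
{'t': 0.1, 'joint_pos': array([ 1.27741181,  0.33278908, -0.06471382,  1.46082523,  0.02156297,
        1.34988197, -0.0884598 ]), 'qd': array([-0.0003324 , -0.00131182, -0.0003134 , -0.00310023,  0.00078835,
        0.00027835,  0.0001908 ]), 'tau': array([ 2.55046689e-03, -6.24549866e+01,  2.55059270e-02, -3.90715778e+01,
       -6.13237359e-02,  3.65921867e-02,  4.66373410e-05]), 'tcp_pos': array([ 0.16711026, -0.60190547,  0.22186108]), 'eef_rot': array([-5.98809090e-04,  9.90843982e-01,  1.35010505e-01, -8.79342376e-05]), 'force': array([ 0.17040092,  0.32129863, -0.15626804]), 'torque': array([-0.02883665,  0.01326963, -0.01967849]), 'grasp_force': 0.0, 'grip_width': 0.08672569876077862}
```

View pics/top0.png

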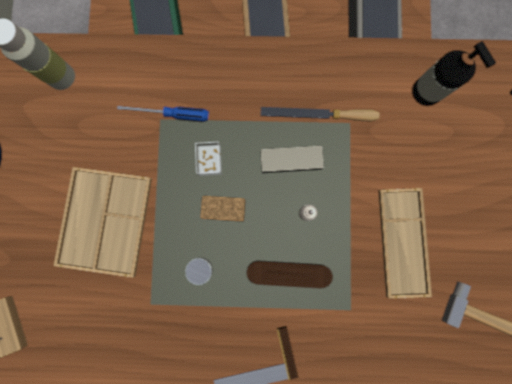

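View pics/scene0.png

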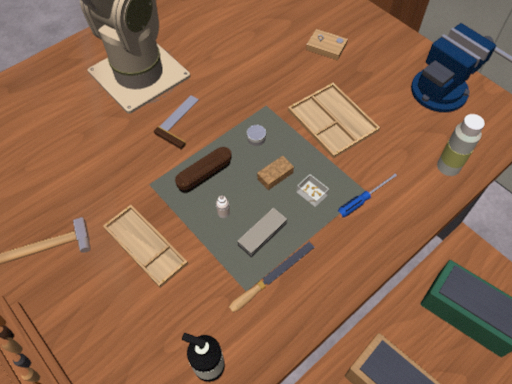

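The top view shows the tub (208,158), oilstone (292,159), cork (222,208), bottle (309,212), tin (198,271) and brush (290,274). The wide tray is at (102,222), the narrow tray at (405,243), and the screwdriver and file are near row 113. The scene view agrees with this.

```bash
cat > h.py <<'E'
from cell import env
import cv2,numpy as np
from scipy.spatial.transform import Rotation as Ro
def cast(px,z,c):
    px=np.atleast_2d(px).astype(float)
    d=np.c_[(px[:,0]-c["cx"])/c["fx"],(px[:,1]-c["cy"])/c["fy"],np.ones(len(px))]@c["R"]
    o=-c["R"].T@c["t"]
    return (o+d*((z-o[2])/d[:,2])[:,None])[:,:2]
def rect(m,z,c):
    """min-area rect in the plane z of the largest contour in mask m -> centre, size, angle of long side vs world x"""
    k=max(cv2.findContours(m.astype(np.uint8),cv2.RETR_EXTERNAL,cv2.CHAIN_APPROX_NONE)[0],key=cv2.contourArea)[:,0]
    w=cast(k,z,c)*1000
    r=cv2.minAreaRect(w.astype(np.float32)); b=cv2.boxPoints(r)
    e=max((b[1]-b[0],b[2]-b[1]),key=np.linalg.norm)
    return np.round(r[0],1),np.round(r[1],1),round((np.arctan2(e[1],e[0])+np.pi)%np.pi,3)
def tool():
    s=env.state(); q=s["eef_rot"]; return s["tcp_pos"],Ro.from_quat([q[1],q[2],q[3],q[0]])
def go(x,y,z,yaw,p=None,R=None):
    """rows' shift (mm, tool axes) and turn to world point (mm); yaw=world angle of tool y (closing line), tool down"""
    if p is None: p,R=tool()
    best=None
    for a in (yaw,yaw+np.pi):
        ty=np.array([np.cos(a),np.sin(a),0]); tz=np.array([0,0,-1.]); G=Ro.from_matrix(np.c_[np.cross(ty,tz),ty,tz])
        r=(R.inv()*G).as_rotvec()
        if best is None or np.linalg.norm(r)<np.linalg.norm(best): best=r
    return np.round(R.inv().apply(np.array([x,y,z])-p*1000),1),np.round(best,3)
E
python3 - <<'E'
from h import *
im=cv2.imread("pics/top0.png");c=env.calibration("top")
hsv=cv2.cvtColor(im,cv2.COLOR_BGR2HSV).astype(int)
bx=dict(stone=(255,140,330,180,.028),cork=(195,190,250,226,.034),bottle=(297,200,322,225,.052),tin=(180,253,216,290,.030),brush=(240,255,338,293,.043),tub=(190,138,226,178,.034))
mat=np.median(im[230:250,230:300].reshape(-1,3),0);print("mat",mat)
for n,(a,b,d,e,z) in bx.items():
    m=np.zeros(im.shape[:2],np.uint8); m[b:e,a:d]=np.abs(im[b:e,a:d]-mat).max(2)>22
    if n=="stone": m[b:e,a:d]=im[b:e,a:d].min(2)>115
    print(n,rect(m,z,c),rect(m,0,c)[0],im[(b+e)//2,(a+d)//2])
for n,(a,b,d,e) in dict(wide=(45,160,156,282),narrow=(374,182,436,305)).items():
    m=np.zeros(im.shape[:2],np.uint8); h=hsv[b:e,a:d]
    m[b:e,a:d]=(h[...,2]>140)&(h[...,1]<130)
    m=cv2.morphologyEx(m,cv2.MORPH_CLOSE,np.ones((7,7)));print(n,rect(m,.016,c))
big=cv2.resize(im,None,fx=1.56,fy=1.56,interpolation=cv2.INTER_CUBIC)
o=[cv2.resize(im[b:e,a:d],(260,290)) for a,b,d,e in[(45,160,156,284),(374,182,436,305)]]
s=cv2.resize(im[140:300,175:345],(0,0),fx=3.0,fy=3.0); s=cv2.resize(s,(280,290))
cv2.imwrite("pics/c1.png",np.hstack(o+[s]))
E
```

```text
mat [ 99. 112. 108.]
stone (array([667.5, -82.3]), array([ 47., 130.]), np.float32(1.656)) [672.8 -84.9] [142 157 159]
cork (array([558.1,  59.2]), array([89.9, 47.6]), np.float32(1.537)) [559.6  62.6] [ 77 110 135]
bottle (array([ 554. , -117.8]), array([28. , 28.1]), np.float32(1.594)) [ 556.  -125.2] [105 113 116]
tin (array([429.5, 105.8]), array([52. , 53.2]), np.float32(1.598)) [425.6 110.6] [145 133 132]
brush (array([430.1, -78.1]), array([171.7,  49.1]), np.float32(1.539)) [424.6 -81.8] [33 48 65]
tub (array([662.9,  93.6]), array([68.5, 54.4]), np.float32(0.041)) [669.2  98.5] [120 150 165]
wide (array([526.5, 317.3]), array([172.1, 215.5]), np.float32(3.029))
narrow (array([ 498.1, -321.3]), array([227.1,  89.5]), np.float32(0.061))
```

View pics/c1.png

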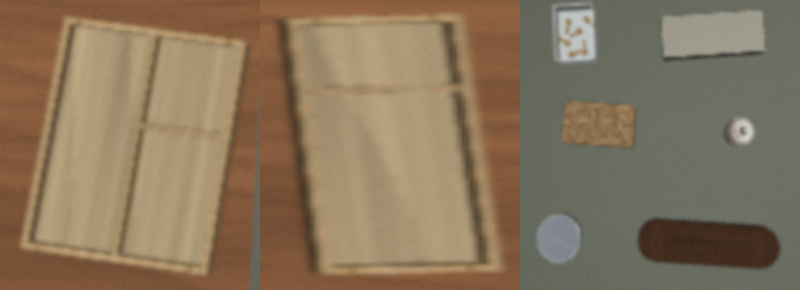

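Every measured size agrees with what was given, to within about 3 mm. Wide tray is at (526,317) with yaw -0.113 and narrow tray at (498,-321) with yaw 0.061. The crop shows the small compartments on the +x side and the wide tray's long compartment on the +y side. The oilstone goes first.

```bash
cat > t.py <<'E'
import sys
from h import *
# target: x y z yaw ; yaw = world angle of tool y, no flipping
x,y,z,a=map(eval,sys.argv[1:5]); p,R=tool()
ty=np.array([np.cos(a),np.sin(a),0]); tz=np.array([0,0,-1.]); G=Ro.from_matrix(np.c_[np.cross(ty,tz),ty,tz])
s=env.state()
print("tcp",np.round(p*1000,1),"yaw",round(float(np.arctan2(*R.as_matrix()[1::-1,1])),3),"w",round(s["grip_width"]*1000,1),"f",round(s["grasp_force"],1),"t",round(s["t"],2),"j7",round(s["joint_pos"][6],2))
print("travel",np.round(R.inv().apply(np.array([x,y,z])-p*1000),1),"rot",np.round((R.inv()*G).as_rotvec(),3))
E
python3 - <<'E'
from h import *
for n,o,a,L in(("wide",(526.5,317.3),-.113,dict(brush=(0,41),cork=(-43,-41),tin=(60,-41))),("narrow",(498.1,-321.3),.061,dict(stone=(-31,0),bottle=(78,0)))):
    M=np.array([[np.cos(a),-np.sin(a)],[np.sin(a),np.cos(a)]])
    for k,v in L.items(): print(k,np.round(M@np.array(v)+o,1))
E
python3 t.py 667.5 -82.3 90 .085
```

```text
brush [531.1 358. ]
cork [479.2 281.4]
tin [581.5 269.8]
stone [ 467.2 -323.2]
bottle [ 576.  -316.5]
tcp [ 167.1 -601.9  221.9] yaw -1.3 w 86.7 f 0.0 t 0.1 j7 -0.09
travel [ 621.2 -366.6  132.3] rot [-1.000e-03 -1.000e-03 -1.385e+00]
```

```bash
python3 -m handwheel '{"travel":[[621,-367,90],[621,-367,90],[621,-367,90],[621,-367,90],[621,-367,90],[621,-367,90],[621,-367,90],[621,-367,90]],"rotation":[[0,0,-1.385],[0,0,-1.385],[0,0,-1.385],[0,0,-1.385],[0,0,-1.385],[0,0,-1.385],[0,0,-1.385],[0,0,-1.385]],"fingers":[1,1,1,1,1,1,1,1]}' 30; python3 t.py 667.5 -82.3 100 .085
```

```text
t: 0.9
tcp_pos: [0.4433, -0.3146, 0.1728]
eef_rot: [0.0, 0.74, 0.673, -0.0]
force: [0.6, -0.8, -0.6]
grip_width: 0.0872
grasp_force: 0.0
tcp [ 443.3 -314.6  172.8] yaw -0.094 w 87.2 f 0.0 t 0.9 j7 0.36
travel [252.3 201.3  72.7] rot [-0.     0.    -0.179]
```

```bash
python3 -m handwheel '{"travel":[[252,201,73],[252,201,73],[252,201,73],[252,201,73],[252,201,73],[252,201,73],[252,201,73],[252,201,73]],"rotation":[[0,0,-0.18],[0,0,-0.18],[0,0,-0.18],[0,0,-0.18],[0,0,-0.18],[0,0,-0.18],[0,0,-0.18],[0,0,-0.18]],"fingers":[1,1,1,1,1,1,1,1]}' 30; python3 t.py 667.5 -82.3 14 .085
```

```text
t: 1.7
tcp_pos: [0.6687, -0.0795, 0.0979]
eef_rot: [-0.002, 0.676, 0.737, 0.001]
force: [-0.6, 0.3, -0.2]
grip_width: 0.0871
grasp_force: 0.0
tcp [668.7 -79.5  97.9] yaw 0.086 w 87.1 f 0.0 t 1.7 j7 -0.06
travel [-3.  -1.3 83.9] rot [-0.001 -0.004  0.001]
```

```bash
python3 -m handwheel '{"travel":[[-3,-1,30],[-3,-1,60],[-3,-1,75],[-3,-1,84],[-3,-1,84],[-3,-1,84]],"rotation":[[0,0,0],[0,0,0],[0,0,0],[0,0,0],[0,0,0],[0,0,0]],"fingers":[1,1,1,1,1,1]}' 35; python3 t.py 667.5 -82.3 14 .085; python3 - <<'E'
from h import *
cv2.imwrite("pics/w1.png",env.capture("wrist")[...,::-1])
E
```

```text
t: 2.3
tcp_pos: [0.6676, -0.0888, 0.0173]
eef_rot: [0.001, 0.678, 0.735, 0.0]
force: [0.1, 0.3, 1.3]
grip_width: 0.087
grasp_force: 0.0
tcp [667.6 -88.8  17.3] yaw 0.08 w 87.0 f 0.0 t 2.3 j7 -0.08
travel [6.4 0.4 3.3] rot [ 0.002  0.    -0.005]
```

View pics/w1.png

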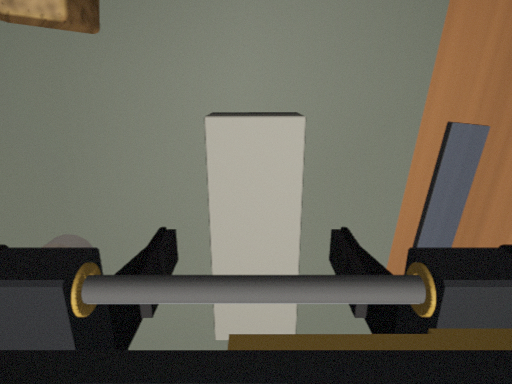

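The stone sits square and centred between the fingers (columns 208–302 against fingers at 165 and 340), so only a small correction along it is needed.

```bash
python3 -m handwheel '{"travel":[[5,0,3],[6,0,3],[6,0,3],[6,0,3]],"rotation":[[0,0,0],[0,0,0],[0,0,0],[0,0,0]],"fingers":[1,1,1,1]}' 35; python3 t.py 667.5 -82.3 14 .085
```

```text
t: 2.75
tcp_pos: [0.6665, -0.0826, 0.0133]
eef_rot: [0.0, 0.678, 0.735, 0.0]
force: [-0.5, -0.4, -0.5]
grip_width: 0.0873
grasp_force: 0.0
tcp [666.5 -82.6  13.3] yaw 0.08 w 87.3 f 0.0 t 2.75 j7 -0.09
travel [ 0.3  1.1 -0.7] rot [ 0.     0.    -0.005]
```

```bash
python3 -m handwheel '{"travel":[[0,0,0],[0,0,0],[0,0,0],[0,0,0],[0,0,0],[0,0,0],[0,0,0],[0,0,0]],"rotation":[[0,0,0],[0,0,0],[0,0,0],[0,0,0],[0,0,0],[0,0,0],[0,0,0],[0,0,0]],"fingers":[0.3,0.3,0.3,0.3,0.3,0.3,0.3,0.3]}' 40; python3 -m handwheel '{"travel":[[0,0,-10],[0,0,-30],[0,0,-60],[0,0,-90],[0,0,-115],[0,0,-115],[0,0,-115]],"rotation":[[0,0,0],[0,0,0],[0,0,0],[0,0,0],[0,0,0],[0,0,0],[0,0,0]],"fingers":[0.3,0.3,0.3,0.3,0.3,0.3,0.3]}' 40;  python3 t.py 467.2 -323.2 110 -1.510
```

```text
t: 3.55
tcp_pos: [0.6665, -0.0827, 0.0131]
eef_rot: [0.0, 0.678, 0.735, 0.0]
force: [1.0, 0.4, -0.6]
grip_width: 0.0478
grasp_force: 40.0
t: 4.25
tcp_pos: [0.6661, -0.0827, 0.1278]
eef_rot: [0.0, 0.678, 0.735, -0.0]
force: [0.1, -0.5, -4.7]
grip_width: 0.0473
grasp_force: 40.0
tcp [666.1 -82.7 127.8] yaw 0.08 w 47.3 f 40.0 t 4.25 j7 -0.05
travel [-223.8 -217.5   18. ] rot [0.   0.   1.59]
```

```bash
python3 -m handwheel '{"travel":[[-10,-10,0],[-35,-34,0],[-60,-58,0],[-85,-82,0],[-110,-106,0],[-135,-130,0],[-160,-155,0],[-180,-175,0]],"rotation":[[0,0,0.1],[0,0,0.25],[0,0,0.4],[0,0,0.55],[0,0,0.7],[0,0,0.85],[0,0,1],[0,0,1.1]],"fingers":[0.3,0.3,0.3,0.3,0.3,0.3,0.3,0.3]}' 40;python3 -m handwheel '{"travel":[[0,0,0],[0,0,0],[0,0,0]],"rotation":[[0,0,0],[0,0,0],[0,0,0]],"fingers":[0.3,0.3,0.3]}' 40;   python3 t.py 467.2 -323.2 60 -1.510
```

```text
t: 5.05
tcp_pos: [0.5035, -0.2776, 0.1261]
eef_rot: [-0.001, 0.963, 0.268, -0.001]
force: [0.7, -0.1, -2.5]
grip_width: 0.0478
grasp_force: 40.0
t: 5.35
tcp_pos: [0.5065, -0.2747, 0.127]
eef_rot: [-0.001, 0.962, 0.273, -0.0]
force: [0.1, 1.0, -3.2]
grip_width: 0.0475
grasp_force: 40.0
tcp [ 506.5 -274.7  127. ] yaw -1.018 w 47.5 f 40.0 t 5.35 j7 -0.68
travel [-58.9  20.7  67. ] rot [-0.002  0.001  0.492]
```

```bash
python3 -m handwheel '{"travel":[[-20,7,0],[-40,14,15],[-59,20,35],[-59,20,55],[-59,20,67],[-59,20,67],[-59,20,67],[-59,20,67]],"rotation":[[0,0,0.12],[0,0,0.24],[0,0,0.36],[0,0,0.49],[0,0,0.49],[0,0,0.49],[0,0,0.49],[0,0,0.49]],"fingers":[0.3,0.3,0.3,0.3,0.3,0.3,0.3,0.3]}' 40;   python3 t.py 467.2 -323.2 19 -1.510; python3 - <<'E'
from h import *
cv2.imwrite("pics/w2.png",env.capture("wrist")[...,::-1])
E
```

```text
t: 6.15
tcp_pos: [0.4676, -0.3238, 0.0621]
eef_rot: [0.0, 0.999, 0.032, 0.001]
force: [0.1, -0.5, -3.3]
grip_width: 0.0478
grasp_force: 40.0
tcp [ 467.6 -323.8   62.1] yaw -1.507 w 47.8 f 40.0 t 6.15 j7 -1.05
travel [-0.5 -0.7 43.1] rot [ 0.001 -0.002  0.003]
```

View pics/w2.png

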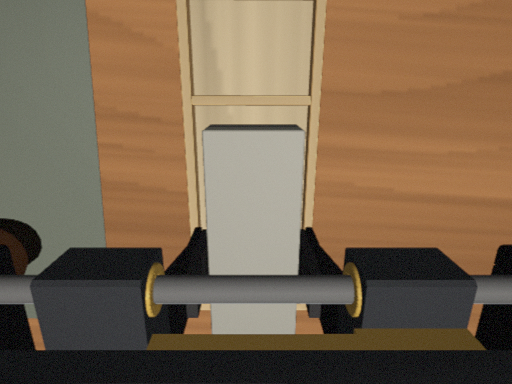

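The stone is centred over the long compartment: columns 205–303 between walls at 190 and 312, with its far end short of the divider at row 100. Lowering slowly.

```bash
python3 -m handwheel '{"travel":[[0,0,12],[0,0,22],[0,0,30],[0,0,36],[0,0,40],[0,0,42],[0,0,42],[0,0,42]],"rotation":[[0,0,0],[0,0,0],[0,0,0],[0,0,0],[0,0,0],[0,0,0],[0,0,0],[0,0,0]],"fingers":[0.3,0.3,0.3,0.3,0.3,0.3,0.3,0.3]}' 40;   python3 -m handwheel '{"travel":[[0,0,0.5],[0,0,1],[0,0,1.5],[0,0,2],[0,0,2]],"rotation":[[0,0,0],[0,0,0],[0,0,0],[0,0,0],[0,0,0]],"fingers":[0.3,0.3,0.3,0.3,0.3]}' 40; python3 t.py 467.2 -323.2 17.3 -1.510
```

```text
t: 7.0
tcp_pos: [0.4667, -0.3241, 0.0193]
eef_rot: [0.0, 1.0, 0.03, 0.0]
force: [0.7, 0.1, -2.7]
grip_width: 0.0478
grasp_force: 40.0
t: 7.5
tcp_pos: [0.4665, -0.324, 0.017]
eef_rot: [0.0, 1.0, 0.03, 0.0]
force: [-0.3, -0.4, -3.4]
grip_width: 0.0477
grasp_force: 40.0
tcp [ 466.5 -324.    17. ] yaw -1.51 w 47.7 f 40.0 t 7.5 j7 -1.06
travel [ 0.7 -0.8 -0.3] rot [ 0. -0.  0.]
```

```bash
python3 -m handwheel '{"travel":[[0,0,0.5],[0,0,0.8],[0,0,0.8]],"rotation":[[0,0,0],[0,0,0],[0,0,0]],"fingers":[0.3,0.3,0.3]}' 10;  python3 -m handwheel '{"travel":[[0,0,0],[0,0,0],[0,0,0],[0,0,-10],[0,0,-40],[0,0,-80],[0,0,-110],[0,0,-110]],"rotation":[[0,0,0],[0,0,0],[0,0,0],[0,0,0],[0,0,0],[0,0,0],[0,0,0],[0,0,0]],"fingers":[0.6,0.75,0.75,0.75,0.75,0.75,0.75,0.75]}'; python3 t.py 554 -117.8 130 "-.1"
```

```text
t: 7.8
tcp_pos: [0.4665, -0.324, 0.0169]
eef_rot: [0.0, 1.0, 0.03, -0.0]
force: [-3.9, 1.6, 5.9]
grip_width: 0.0479
grasp_force: 10.0
t: 8.6
tcp_pos: [0.4689, -0.3255, 0.1317]
eef_rot: [0.002, 1.0, 0.03, 0.003]
force: [0.4, -0.5, -0.5]
grip_width: 0.065
grasp_force: 0.0
tcp [ 468.9 -325.5  131.7] yaw -1.51 w 65.0 f 0.0 t 8.6 j7 -1.04
travel [  97.5 -202.1    1.4] rot [ 0.009 -0.002 -1.41 ]
```

```bash
python3 -m handwheel '{"travel":[[97,-202,0],[97,-202,0],[97,-202,0],[97,-202,0],[97,-202,0],[97,-202,0],[97,-202,0],[97,-202,0]],"rotation":[[0,0,-1.41],[0,0,-1.41],[0,0,-1.41],[0,0,-1.41],[0,0,-1.41],[0,0,-1.41],[0,0,-1.41],[0,0,-1.41]],"fingers":[0.8,0.8,0.8,0.8,0.8,0.8,0.8,0.8]}' >/dev/null; python3 -m handwheel '{"travel":[[0,0,0],[0,0,0],[0,0,0]],"rotation":[[0,0,0],[0,0,0],[0,0,0]],"fingers":[0.8,0.8,0.8]}' > /dev/null;  python3 t.py 554 -117.8 110 "-.1"
```

```text
tcp [ 551.  -116.6  126.2] yaw -0.314 w 69.8 f 0.0 t 9.7 j7 -0.31
travel [-0.2  3.3 16.2] rot [-0.     0.    -0.214]
```

```bash
python3 -m handwheel '{"travel":[[-60,3,0],[-60,3,0],[-60,3,0],[-60,3,0],[-60,3,0]],"rotation":[[0,0,-0.21],[0,0,-0.21],[0,0,-0.21],[0,0,-0.21],[0,0,-0.21]],"fingers":[0.8,0.8,0.8,0.8,0.8]}' >/dev/null; python3 t.py 554 -117.8 110 "-.1"; python3 - <<'E'
from h import *
c=env.calibration("wrist");im=env.capture("wrist")[...,::-1].copy()
for z,col in((.052,(0,0,255)),(.0,(255,0,0))):
    X=np.array([[.554+.016*np.cos(a),-.1178+.016*np.sin(a),z] for a in np.linspace(0,6.28,40)])@c["R"].T+c["t"]
    for u in X: cv2.circle(im,(int(c["cx"]+c["fx"]*u[0]/u[2]),int(c["cy"]+c["fy"]*u[1]/u[2])),1,col,-1)
cv2.imwrite("pics/w3.png",im)
E
```

```text
tcp [ 536.  -173.1  126.3] yaw -0.1 w 69.7 f 0.0 t 10.2 j7 0.01
travel [56.8 12.3 16.4] rot [ 0.    -0.001 -0.   ]
```

View pics/w3.png

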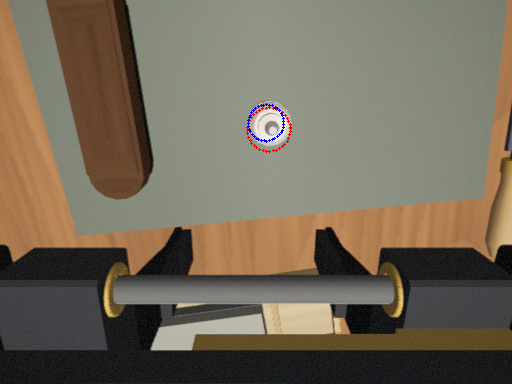

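The predicted ring (red, centre 269,129) sits about 4 px (3 mm) from the bottle's shoulder at (269,125), so y is about -115.5.

```bash
python3 -m handwheel '{"travel":[[45,12,0],[59,12,0],[59,12,0],[59,12,25],[59,12,60],[59,12,85],[59,12,98],[59,12,98]],"rotation":[[0,0,0],[0,0,0],[0,0,0],[0,0,0],[0,0,0],[0,0,0],[0,0,0],[0,0,0]],"fingers":[0.8,0.8,0.8,0.8,0.8,0.8,0.8,0.8]}' >/dev/null; python3 -m handwheel '{"travel":[[0,0,0],[0,0,0]],"rotation":[[0,0,0],[0,0,0]],"fingers":[0.8,0.8]}'; python3 t.py 554 -115.5 27 "-.1"
```

```text
t: 11.25
tcp_pos: [0.5545, -0.1173, 0.0298]
eef_rot: [0.001, 0.742, 0.671, 0.001]
force: [0.1, 0.4, 0.1]
grip_width: 0.0695
grasp_force: 0.0
tcp [ 554.5 -117.3   29.8] yaw -0.1 w 69.5 f 0.0 t 11.25 j7 -0.16
travel [ 1.7 -0.7  2.8] rot [ 0.002  0.    -0.   ]
```

```bash
python3 -m handwheel '{"travel":[[2,0,2],[2,0,2],[2,0,2],[2,0,2],[2,0,2],[2,0,2],[2,0,2],[2,0,2]],"rotation":[[0,0,0],[0,0,0],[0,0,0],[0,0,0],[0,0,0],[0,0,0],[0,0,0],[0,0,0]],"fingers":[0.8,0.2,0.2,0.2,0.2,0.2,0.2,0.2]}' 15; python3 -m handwheel '{"travel":[[0,0,-10],[0,0,-40],[0,0,-70],[0,0,-70],[0,0,-70]],"rotation":[[0,0,0],[0,0,0],[0,0,0],[0,0,0],[0,0,0]],"fingers":[0.2,0.2,0.2,0.2,0.2]}' 15; python3 t.py 576 -316.5 90 "-.3"
```

```text
t: 12.05
tcp_pos: [0.5537, -0.115, 0.0262]
eef_rot: [0.0, 0.742, 0.671, 0.0]
force: [0.5, 0.9, 1.1]
grip_width: 0.031
grasp_force: 15.0
t: 12.55
tcp_pos: [0.5541, -0.1152, 0.0972]
eef_rot: [0.001, 0.742, 0.671, 0.0]
force: [-0.5, -0.4, -0.7]
grip_width: 0.0313
grasp_force: 15.0
tcp [ 554.1 -115.2   97.2] yaw -0.1 w 31.3 f 15.0 t 12.55 j7 -0.13
travel [-198.1   41.9    7.4] rot [0.002 0.    0.2  ]
```

```bash
python3 -m handwheel '{"travel":[[-25,5,0],[-60,13,0],[-100,21,0],[-140,30,0],[-175,37,0],[-198,42,0],[-198,42,0],[-198,42,10]],"rotation":[[0,0,0],[0,0,0.05],[0,0,0.1],[0,0,0.15],[0,0,0.2],[0,0,0.2],[0,0,0.2],[0,0,0.2]],"fingers":[0.2,0.2,0.2,0.2,0.2,0.2,0.2,0.2]}' >/dev/null;  python3 -m handwheel '{"travel":[[0,0,10],[0,0,20],[0,0,20]],"rotation":[[0,0,0],[0,0,0],[0,0,0]],"fingers":[0.2,0.2,0.2]}'; python3 t.py 576 -316.5 30 "-.3"; python3 - <<'E'
from h import *
cv2.imwrite("pics/w4.png",env.capture("top")[...,::-1][150:320,330:470].repeat(3,0).repeat(3,1))
E
```

```text
t: 13.65
tcp_pos: [0.5746, -0.3147, 0.0639]
eef_rot: [-0.002, 0.804, 0.594, -0.001]
force: [-0.7, 0.7, -0.8]
grip_width: 0.0314
grasp_force: 15.0
tcp [ 574.6 -314.7   63.9] yaw -0.299 w 31.4 f 15.0 t 13.65 j7 -0.02
travel [-1.3  2.  33.8] rot [-0.003 -0.001  0.001]
```

View pics/w4.png

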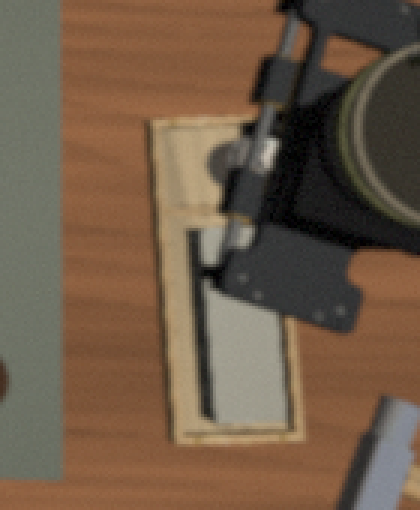

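The stone lies in the long compartment (top edges at rows 225–422, walls at 215 and 435). The bottle hangs over the small compartment. Lowering it now.

```bash
python3 -m handwheel '{"travel":[[-1,2,15],[-1,2,25],[-1,2,30],[-1,2,33],[-1,2,34],[-1,2,34],[-1,2,34]],"rotation":[[0,0,0],[0,0,0],[0,0,0],[0,0,0],[0,0,0],[0,0,0],[0,0,0]],"fingers":[0.2,0.2,0.2,0.2,0.2,0.2,0.2]}';  python3 t.py 576 -316.5 30 "-.3"
```

```text
t: 14.4
tcp_pos: [0.5775, -0.3179, 0.0327]
eef_rot: [0.0, 0.805, 0.593, 0.0]
force: [-1.1, -0.2, -1.9]
grip_width: 0.0313
grasp_force: 15.0
tcp [ 577.5 -317.9   32.7] yaw -0.3 w 31.3 f 15.0 t 14.4 j7 -0.03
travel [ 0.9 -1.9  2.7] rot [ 0.001  0.    -0.   ]
```

```bash
python3 -m handwheel '{"travel":[[0,-1,1],[0,-1,2],[0,-1,2.5],[0,-1,2.5]],"rotation":[[0,0,0],[0,0,0],[0,0,0],[0,0,0]],"fingers":[0.2,0.2,0.2,0.2]}'; python3 t.py 576 -316.5 30 "-.3"
```

```text
t: 14.8
tcp_pos: [0.5764, -0.3176, 0.0302]
eef_rot: [0.0, 0.805, 0.594, -0.0]
force: [-2.5, 1.7, 4.8]
grip_width: 0.031
grasp_force: 15.0
tcp [ 576.4 -317.6   30.2] yaw -0.3 w 31.0 f 15.0 t 14.8 j7 -0.03
travel [ 0.9 -0.7  0.2] rot [0. 0. 0.]
```

Contact felt at the expected height. Release gently and lift; the cork is next, since its neighbours stay clear.

```bash
python3 -m handwheel '{"travel":[[0,0,0],[0,0,0],[0,0,0],[0,0,0],[0,0,-20],[0,0,-65],[0,0,-110],[0,0,-110]],"rotation":[[0,0,0],[0,0,0],[0,0,0],[0,0,0],[0,0,0],[0,0,0],[0,0,0],[0,0,0]],"fingers":[0.4,0.6,0.6,0.6,0.6,0.6,0.6,0.6]}'; python3 t.py 430.1 -78.1 90 "-.032"
```

```text
t: 15.6
tcp_pos: [0.5796, -0.3187, 0.147]
eef_rot: [0.005, 0.805, 0.593, 0.002]
force: [0.7, -0.4, -0.5]
grip_width: 0.0522
grasp_force: 0.0
tcp [ 579.6 -318.7  147. ] yaw -0.3 w 52.2 f 0.0 t 15.6 j7 0.0
travel [ 185.8 -214.6   54.4] rot [ 0.01   0.003 -0.268]
```

```bash
python3 -m handwheel '{"travel":[[186,-215,0],[186,-215,0],[186,-215,20],[186,-215,40],[186,-215,50],[186,-215,50],[186,-215,50],[186,-215,50]],"rotation":[[0,0,-0.268],[0,0,-0.268],[0,0,-0.268],[0,0,-0.268],[0,0,-0.268],[0,0,-0.268],[0,0,-0.268],[0,0,-0.268]],"fingers":[0.9,0.9,0.9,0.9,0.9,0.9,0.9,0.9]}'>/dev/null;python3 -m handwheel '{"travel":[[0,0,0],[0,0,0],[0,0,0]],"rotation":[[0,0,0],[0,0,0],[0,0,0]],"fingers":[0.9,0.9,0.9]}'>/dev/null; python3 t.py 430.1 -78.1 25 "-.032"
```

```text
tcp [426.4 -76.9  89.9] yaw -0.033 w 78.3 f 0.0 t 16.7 j7 -0.0
travel [-1.1  3.7 64.9] rot [ 0.    -0.    -0.001]
```

```bash
python3 -m handwheel '{"travel":[[-1,3,20],[-1,3,45],[-1,3,60],[-1,3,65],[-1,3,65],[-1,3,65]],"rotation":[[0,0,0],[0,0,0],[0,0,0],[0,0,0],[0,0,0],[0,0,0]],"fingers":[0.9,0.9,0.9,0.9,0.9,0.9]}'>/dev/null; python3 t.py 430.1 -78.1 25 "-.032"
```

```text
tcp [429.5 -77.5  25.4] yaw -0.032 w 78.2 f 0.0 t 17.3 j7 -0.08
travel [-0.6  0.6  0.4] rot [ 0.001  0.    -0.   ]
```

```bash
python3 -m handwheel '{"travel":[[0,0,0],[0,0,0],[0,0,0],[0,0,0],[0,0,0],[0,0,0],[0,0,0],[0,0,0]],"rotation":[[0,0,0],[0,0,0],[0,0,0],[0,0,0],[0,0,0],[0,0,0],[0,0,0],[0,0,0]],"fingers":[0.3,0.3,0.3,0.3,0.3,0.3,0.3,0.3]}' 30; python3 -m handwheel '{"travel":[[0,0,-10],[0,0,-40],[0,0,-75],[0,0,-95],[0,0,-95],[0,0,-95]],"rotation":[[0,0,0],[0,0,0],[0,0,0],[0,0,0],[0,0,0],[0,0,0]],"fingers":[0.3,0.3,0.3,0.3,0.3,0.3]}' 30; python3 t.py 531.1 358 110 1.458
```

```text
t: 18.1
tcp_pos: [0.4289, -0.0774, 0.0248]
eef_rot: [0.0, 0.718, 0.696, 0.0]
force: [-0.3, 0.7, 1.7]
grip_width: 0.0457
grasp_force: 30.0
t: 18.7
tcp_pos: [0.4287, -0.0774, 0.1197]
eef_rot: [0.0, 0.718, 0.696, -0.0]
force: [-0.9, -0.4, -1.4]
grip_width: 0.0457
grasp_force: 30.0
tcp [428.7 -77.4 119.7] yaw -0.032 w 45.7 f 30.0 t 18.7 j7 0.02
travel [438.5  88.4   9.6] rot [-0.00e+00  1.00e-03 -1.49e+00]
```

```bash
python3 -m handwheel '{"travel":[[20,4,0],[55,11,0],[95,19,0],[135,27,0],[175,35,0],[215,43,0],[255,51,0],[290,58,0]],"rotation":[[0,0,-0.08],[0,0,-0.2],[0,0,-0.33],[0,0,-0.46],[0,0,-0.6],[0,0,-0.73],[0,0,-0.86],[0,0,-1]],"fingers":[0.3,0.3,0.3,0.3,0.3,0.3,0.3,0.3]}'>/dev/null;python3 -m handwheel '{"travel":[[0,0,0],[0,0,0],[0,0,0]],"rotation":[[0,0,0],[0,0,0],[0,0,0]],"fingers":[0.3,0.3,0.3]}'>/dev/null; python3 t.py 531.1 358 70 1.458
```

```text
tcp [495.6 209.4 118.7] yaw 0.966 w 45.8 f 30.0 t 19.8 j7 0.25
travel [ 55.2 142.5  48.4] rot [-0.002 -0.001 -0.492]
```

```bash
python3 -m handwheel '{"travel":[[12,30,0],[26,66,0],[40,102,0],[55,142,10],[55,142,30],[55,142,48],[55,142,48],[55,142,48]],"rotation":[[0,0,-0.12],[0,0,-0.25],[0,0,-0.37],[0,0,-0.492],[0,0,-0.492],[0,0,-0.492],[0,0,-0.492],[0,0,-0.492]],"fingers":[0.3,0.3,0.3,0.3,0.3,0.3,0.3,0.3]}'>/dev/null;python3 -m handwheel '{"travel":[[0,0,0]],"rotation":[[0,0,0]],"fingers":[0.3]}'>/dev/null; python3 t.py 531.1 358 30 1.458; python3 - <<'E'
from h import *
cv2.imwrite("pics/w5.png",env.capture("wrist")[...,::-1])
E
```

```text
tcp [532.2 357.9  72.8] yaw 1.458 w 45.8 f 30.0 t 20.7 j7 0.44
travel [ 1.1 -0.1 42.8] rot [0.    0.002 0.   ]
```

View pics/w5.png

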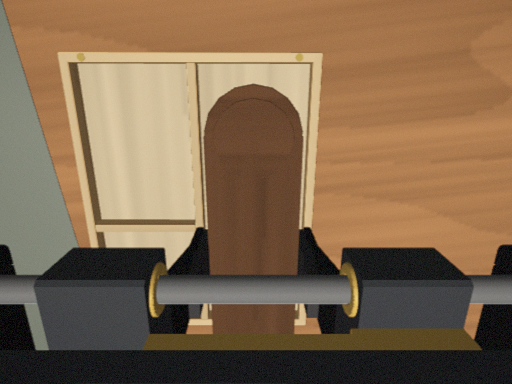

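The brush (columns 206–302) is centred between the long compartment's walls (198 and 310), with its far end short of the far wall. Lowering it.

```bash
python3 -m handwheel '{"travel":[[1,0,15],[1,0,28],[1,0,36],[1,0,41],[1,0,43],[1,0,44],[1,0,44],[1,0,44]],"rotation":[[0,0,0],[0,0,0],[0,0,0],[0,0,0],[0,0,0],[0,0,0],[0,0,0],[0,0,0]],"fingers":[0.3,0.3,0.3,0.3,0.3,0.3,0.3,0.3]}'; python3 t.py 531.1 358 28.5 1.458
```

```text
t: 21.55
tcp_pos: [0.5299, 0.3586, 0.0289]
eef_rot: [-0.0, 0.055, 0.998, -0.001]
force: [-6.3, -6.3, 14.7]
grip_width: 0.0458
grasp_force: 30.0
tcp [529.9 358.6  28.9] yaw 1.46 w 45.8 f 30.0 t 21.55 j7 0.42
travel [-1.3 -0.5  0.4] rot [-0.002 -0.     0.002]
```

Contact at the expected height. Release and go to the cork.

```bash
python3 -m handwheel '{"travel":[[0,0,-0.5],[0,0,-0.5],[0,0,-0.5],[0,0,-20],[0,0,-60],[0,0,-90],[0,0,-90],[0,0,-90]],"rotation":[[0,0,0],[0,0,0],[0,0,0],[0,0,0],[0,0,0],[0,0,0],[0,0,0],[0,0,0]],"fingers":[0.6,0.7,0.7,0.7,0.7,0.7,0.7,0.7]}'; python3 t.py 558.1 59.2 100 "-.034"
```

```text
t: 22.35
tcp_pos: [0.5307, 0.3593, 0.1193]
eef_rot: [0.001, 0.055, 0.998, 0.0]
force: [0.1, 1.1, -0.3]
grip_width: 0.0609
grasp_force: 0.0
tcp [530.7 359.3 119.3] yaw 1.46 w 60.9 f 0.0 t 22.35 j7 0.46
travel [ -60.4 -295.2   19. ] rot [2.000e-03 1.000e-03 1.494e+00]
```

```bash
python3 -m handwheel '{"travel":[[-60,-295,0],[-60,-295,0],[-60,-295,0],[-60,-295,0],[-60,-295,15],[-60,-295,15],[-60,-295,15],[-60,-295,15]],"rotation":[[0,0,1.494],[0,0,1.494],[0,0,1.494],[0,0,1.494],[0,0,1.494],[0,0,1.494],[0,0,1.494],[0,0,1.494]],"fingers":[0.8,0.8,0.8,0.8,0.8,0.8,0.8,0.8]}'>/dev/null;python3 -m handwheel '{"travel":[[0,0,0],[0,0,0],[0,0,0]],"rotation":[[0,0,0],[0,0,0],[0,0,0]],"fingers":[0.8,0.8,0.8]}'>/dev/null; python3 t.py 558.1 59.2 60 "-.034"
```

```text
tcp [557.1  59.5 102.5] yaw 0.264 w 69.5 f 0.0 t 23.45 j7 -0.13
travel [-0.6  1.  42.5] rot [-0.001 -0.     0.298]
```

```bash
python3 -m handwheel '{"travel":[[0,1,0],[0,1,20],[0,1,40],[0,1,60],[0,1,75],[0,1,86],[0,1,86],[0,1,86]],"rotation":[[0,0,0.14],[0,0,0.28],[0,0,0.298],[0,0,0.298],[0,0,0.298],[0,0,0.298],[0,0,0.298],[0,0,0.298]],"fingers":[0.8,0.8,0.8,0.8,0.8,0.8,0.8,0.8]}'>/dev/null; python3 t.py 558.1 59.2 16 "-.034"
```

```text
tcp [558.6  59.5  17.1] yaw -0.037 w 69.5 f 0.0 t 24.25 j7 -0.47
travel [-0.3 -0.5  1.1] rot [ 0.    -0.    -0.003]
```

```bash
python3 -m handwheel '{"travel":[[0,0,0],[0,0,0],[0,0,0],[0,0,0],[0,0,0],[0,0,0],[0,0,0],[0,0,0]],"rotation":[[0,0,0],[0,0,0],[0,0,0],[0,0,0],[0,0,0],[0,0,0],[0,0,0],[0,0,0]],"fingers":[0.3,0.3,0.3,0.3,0.3,0.3,0.3,0.3]}' 15; python3 -m handwheel '{"travel":[[0,0,-10],[0,0,-40],[0,0,-75],[0,0,-85],[0,0,-85],[0,0,-85]],"rotation":[[0,0,0],[0,0,0],[0,0,0],[0,0,0],[0,0,0],[0,0,0]],"fingers":[0.3,0.3,0.3,0.3,0.3,0.3]}' 15; python3 t.py 479.2 281.4 80 1.458
```

```text
t: 25.05
tcp_pos: [0.5586, 0.0593, 0.0171]
eef_rot: [0.0, 0.72, 0.694, 0.0]
force: [-1.4, -0.8, 5.3]
grip_width: 0.0482
grasp_force: 15.0
t: 25.65
tcp_pos: [0.5578, 0.0591, 0.1009]
eef_rot: [-0.0, 0.72, 0.693, -0.0]
force: [-0.6, -0.1, -1.7]
grip_width: 0.0478
grasp_force: 15.0
tcp [557.8  59.1 100.9] yaw -0.038 w 47.8 f 15.0 t 25.65 j7 -0.41
travel [219.2 -87.   20.9] rot [-1.000e-03 -0.000e+00 -1.496e+00]
```

```bash
python3 -m handwheel '{"travel":[[20,-8,0],[50,-20,0],[80,-32,0],[110,-44,0],[140,-56,0],[170,-68,0],[200,-80,0],[219,-87,0]],"rotation":[[0,0,-0.14],[0,0,-0.28],[0,0,-0.42],[0,0,-0.56],[0,0,-0.7],[0,0,-0.84],[0,0,-0.98],[0,0,-1.12]],"fingers":[0.3,0.3,0.3,0.3,0.3,0.3,0.3,0.3]}'>/dev/null;python3 -m handwheel '{"travel":[[0,0,0],[0,0,0],[0,0,0],[0,0,0],[0,0,0]],"rotation":[[0,0,-0.14],[0,0,-0.28],[0,0,-0.376],[0,0,-0.376],[0,0,-0.376]],"fingers":[0.3,0.3,0.3,0.3,0.3]}'>/dev/null; python3 t.py 479.2 281.4 60 1.458
```

```text
tcp [479.2 281.2 100.7] yaw 1.455 w 48.0 f 15.0 t 26.95 j7 0.52
travel [-0.1  0.2 40.7] rot [-0.001 -0.002 -0.003]
```

```bash
python3 -m handwheel '{"travel":[[0,0,20],[0,0,45],[0,0,62],[0,0,72],[0,0,76],[0,0,78],[0,0,79],[0,0,79]],"rotation":[[0,0,0],[0,0,0],[0,0,0],[0,0,0],[0,0,0],[0,0,0],[0,0,0],[0,0,0]],"fingers":[0.3,0.3,0.3,0.3,0.3,0.3,0.3,0.3]}'; python3 t.py 479.2 281.4 21 1.458
```

```text
t: 27.75
tcp_pos: [0.48, 0.2817, 0.0233]
eef_rot: [0.0, 0.056, 0.998, 0.0]
force: [0.2, 0.1, -0.2]
grip_width: 0.0478
grasp_force: 15.0
tcp [480.  281.7  23.3] yaw 1.458 w 47.8 f 15.0 t 27.75 j7 0.46
travel [ 0.8 -0.4  2.3] rot [ 0.     0.001 -0.   ]
```

```bash
python3 -m handwheel '{"travel":[[0,0,1],[0,0,1.5],[0,0,2],[0,0,2]],"rotation":[[0,0,0],[0,0,0],[0,0,0],[0,0,0]],"fingers":[0.3,0.3,0.3,0.3]}'; python3 t.py 479.2 281.4 21 1.458
```

```text
t: 28.15
tcp_pos: [0.4798, 0.2815, 0.0211]
eef_rot: [0.0, 0.056, 0.998, -0.0]
force: [-1.9, -1.7, 5.9]
grip_width: 0.0477
grasp_force: 15.0
tcp [479.8 281.5  21.1] yaw 1.458 w 47.7 f 15.0 t 28.15 j7 0.46
travel [ 0.6 -0.1  0.1] rot [-0.  0. -0.]
```

```bash
python3 -m handwheel '{"travel":[[0,0,0],[0,0,0],[0,0,0],[0,0,-20],[0,0,-60],[0,0,-90],[0,0,-90],[0,0,-90]],"rotation":[[0,0,0],[0,0,0],[0,0,0],[0,0,0],[0,0,0],[0,0,0],[0,0,0],[0,0,0]],"fingers":[0.6,0.66,0.66,0.66,0.66,0.66,0.66,0.66]}'; python3 t.py 429.5 105.8 90 0.1
```

```text
t: 28.95
tcp_pos: [0.48, 0.2814, 0.1109]
eef_rot: [0.001, 0.056, 0.998, 0.0]
force: [0.7, -0.3, -1.1]
grip_width: 0.0576
grasp_force: 0.0
tcp [480.  281.4 110.9] yaw 1.458 w 57.6 f 0.0 t 28.95 j7 0.53
travel [  30.4 -180.2   20.8] rot [1.000e-03 1.000e-03 1.358e+00]
```

```bash
python3 -m handwheel '{"travel":[[30,-180,0],[30,-180,0],[30,-180,0],[30,-180,0],[30,-180,15],[30,-180,15],[30,-180,15],[30,-180,15]],"rotation":[[0,0,1.358],[0,0,1.358],[0,0,1.358],[0,0,1.358],[0,0,1.358],[0,0,1.358],[0,0,1.358],[0,0,1.358]],"fingers":[0.95,0.95,0.95,0.95,0.95,0.95,0.95,0.95]}'>/dev/null;python3 -m handwheel '{"travel":[[0,0,0],[0,0,0],[0,0,0]],"rotation":[[0,0,0.14],[0,0,0.16],[0,0,0.16]],"fingers":[0.95,0.95,0.95]}'>/dev/null; python3 t.py 429.5 105.8 15 "0.1"; python3 - <<'E'
from h import *
im=env.capture("top")[...,::-1].copy()
cv2.imwrite("pics/t6.png",cv2.resize(im[150:320,40:300],None,fx=3,fy=3))
E
```

```text
tcp [429.1 105.9  95. ] yaw 0.101 w 82.3 f 0.0 t 30.05 j7 -0.33
travel [-0.1  0.5 80. ] rot [-0.001  0.     0.001]
```

View pics/t6.png

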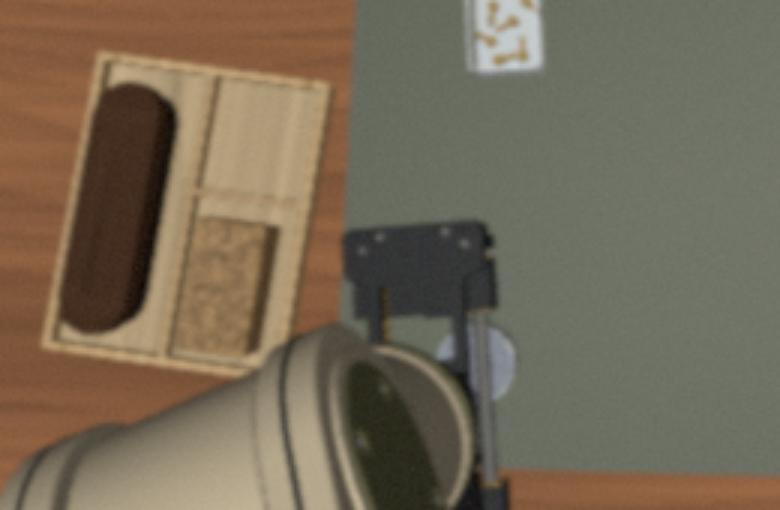

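The brush (118,205) and cork (228,285) lie flat in their compartments, and the tin (480,360) is still in place. Grasping the tin.

```bash
python3 -m handwheel '{"travel":[[0,0,25],[0,0,55],[0,0,72],[0,0,79],[0,0,79],[0,0,79]],"rotation":[[0,0,0],[0,0,0],[0,0,0],[0,0,0],[0,0,0],[0,0,0]],"fingers":[0.95,0.95,0.95,0.95,0.95,0.95]}'>/dev/null; python3 t.py 429.5 105.8 15 "0.1"; python3 -m handwheel '{"travel":[[0,0,0],[0,0,0],[0,0,0],[0,0,0],[0,0,0],[0,0,0],[0,0,0],[0,0,0]],"rotation":[[0,0,0],[0,0,0],[0,0,0],[0,0,0],[0,0,0],[0,0,0],[0,0,0],[0,0,0]],"fingers":[0.4,0.4,0.4,0.4,0.4,0.4,0.4,0.4]}' 20
```

```text
tcp [430.1 106.2  17.4] yaw 0.099 w 82.6 f 0.0 t 30.7 j7 -0.47
travel [-0.3 -0.6  2.4] rot [ 0.001 -0.    -0.001]
t: 31.5
tcp_pos: [0.4297, 0.1059, 0.0168]
eef_rot: [0.0, 0.672, 0.741, -0.0]
force: [-1.6, -0.9, 4.1]
grip_width: 0.0532
grasp_force: 20.0
```

```bash
python3 -m handwheel '{"travel":[[0,0,-10],[0,0,-40],[0,0,-75],[0,0,-85],[0,0,-85],[0,0,-85]],"rotation":[[0,0,0],[0,0,0],[0,0,0],[0,0,0],[0,0,0],[0,0,0]],"fingers":[0.4,0.4,0.4,0.4,0.4,0.4]}' 20; python3 t.py 581.5 269.8 80 "-.1"
```

```text
t: 32.1
tcp_pos: [0.4291, 0.1056, 0.101]
eef_rot: [-0.0, 0.672, 0.741, -0.0]
force: [-0.7, 0.6, -0.6]
grip_width: 0.0536
grasp_force: 20.0
tcp [429.1 105.6 101. ] yaw 0.098 w 53.6 f 20.0 t 32.1 j7 -0.33
travel [148.6 167.7  20.8] rot [-0.001  0.001  0.198]
```

```bash
python3 -m handwheel '{"travel":[[18,20,0],[42,48,0],[66,75,0],[90,102,0],[115,130,0],[140,158,0],[149,168,0],[149,168,0]],"rotation":[[0,0,0.03],[0,0,0.06],[0,0,0.1],[0,0,0.14],[0,0,0.17],[0,0,0.198],[0,0,0.198],[0,0,0.198]],"fingers":[0.4,0.4,0.4,0.4,0.4,0.4,0.4,0.4]}'>/dev/null;python3 -m handwheel '{"travel":[[0,0,0],[0,0,10],[0,0,30],[0,0,40],[0,0,40],[0,0,40]],"rotation":[[0,0,0],[0,0,0],[0,0,0],[0,0,0],[0,0,0],[0,0,0]],"fingers":[0.4,0.4,0.4,0.4,0.4,0.4]}'; python3 t.py 581.5 269.8 20.8 "-.1"
```

```text
t: 33.5
tcp_pos: [0.5822, 0.2704, 0.0619]
eef_rot: [0.0, 0.742, 0.671, -0.0]
force: [0.5, -0.3, -1.3]
grip_width: 0.0533
grasp_force: 20.0
tcp [582.2 270.4  61.9] yaw -0.1 w 53.3 f 20.0 t 33.5 j7 -0.92
travel [-0.6 -0.6 41.1] rot [-0.  0. -0.]
```

```bash
python3 -m handwheel '{"travel":[[-1,0,15],[-1,0,28],[-1,0,35],[-1,0,38],[-1,0,39],[-1,0,40],[-1,0,40],[-1,0,40]],"rotation":[[0,0,0],[0,0,0],[0,0,0],[0,0,0],[0,0,0],[0,0,0],[0,0,0],[0,0,0]],"fingers":[0.4,0.4,0.4,0.4,0.4,0.4,0.4,0.4]}'; python3 t.py 581.5 269.8 20.8 "-.1"
```

```text
t: 34.3
tcp_pos: [0.5823, 0.2699, 0.0221]
eef_rot: [0.0, 0.742, 0.671, 0.0]
force: [1.0, 0.9, -1.5]
grip_width: 0.0537
grasp_force: 20.0
tcp [582.3 269.9  22.1] yaw -0.1 w 53.7 f 20.0 t 34.3 j7 -0.94
travel [-0.1 -0.8  1.3] rot [ 0.001 -0.    -0.   ]
```

```bash
python3 -m handwheel '{"travel":[[0,0,0.7],[0,0,1.2],[0,0,1.4],[0,0,1.4]],"rotation":[[0,0,0],[0,0,0],[0,0,0],[0,0,0]],"fingers":[0.4,0.4,0.4,0.4]}';  python3 -m handwheel '{"travel":[[0,0,0],[0,0,0],[0,0,0],[0,0,0],[0,0,-20],[0,0,-60],[0,0,-100],[0,0,-140]],"rotation":[[0,0,0],[0,0,0],[0,0,0],[0,0,0],[0,0,0],[0,0,0],[0,0,0],[0,0,0]],"fingers":[0.65,0.74,0.74,0.74,0.74,0.74,0.74,0.74]}'; python3 t.py 450 0 180 "-.1"
```

```text
t: 34.7
tcp_pos: [0.5823, 0.2698, 0.021]
eef_rot: [0.0, 0.742, 0.671, 0.0]
force: [-1.7, -1.8, 5.4]
grip_width: 0.0535
grasp_force: 20.0
t: 35.5
tcp_pos: [0.5818, 0.2697, 0.1617]
eef_rot: [-0.0, 0.742, 0.671, -0.0]
force: [1.3, 0.3, -0.4]
grip_width: 0.0643
grasp_force: 0.0
tcp [581.8 269.7 161.7] yaw -0.1 w 64.3 f 0.0 t 35.5 j7 -0.87
travel [-281.5 -104.3  -18.2] rot [-0.  0.  0.]
```

Move clear, then check with the top view.

```bash
python3 -m handwheel '{"travel":[[-280,-104,-20],[-280,-104,-20],[-280,-104,-20],[-280,-104,-20],[-280,-104,-20],[-280,-104,-20],[-280,-104,-20],[-280,-104,-20]],"rotation":[[0,0,0],[0,0,0],[0,0,0],[0,0,0],[0,0,0],[0,0,0],[0,0,0],[0,0,0]],"fingers":[0.74,0.74,0.74,0.74,0.74,0.74,0.74,0.74]}'; python3 - <<'E'
from h import *
c=env.calibration("top");im=env.capture("top")[...,::-1].copy();cv2.imwrite("pics/raw7.png",im)
# tray-frame acceptance check: project each object's expected top outline
def draw(o,a,pts,z,col):
    M=np.array([[np.cos(a),-np.sin(a)],[np.sin(a),np.cos(a)]])
    w=(M@np.array(pts,float).T).T+o
    X=np.c_[w/1000,np.full(len(w),z)]@c["R"].T+c["t"]
    uv=np.c_[c["cx"]+c["fx"]*X[:,0]/X[:,2],c["cy"]+c["fy"]*X[:,1]/X[:,2]]
    cv2.polylines(big,[(uv*3+1).astype(int)],True,col,1)
big=cv2.resize(im,None,fx=3,fy=3)
W=((526.5,317.3),-.113);N=((498.1,-321.3),.061)
bx=lambda x,y,l,w:[(x-l/2,y-w/2),(x+l/2,y-w/2),(x+l/2,y+w/2),(x-l/2,y+w/2)]
ci=lambda x,y,r:[(x+r*np.cos(t),y+r*np.sin(t)) for t in np.linspace(0,6.28,40)]
draw(*W,bx(0,0,212,170),.016,(255,0,0));draw(*N,bx(0,0,224,88),.016,(255,0,0))
draw(*W,bx(0,41,174,46),.047,(0,0,255));draw(*W,bx(-43,-41,90,48),.038,(0,0,255));draw(*W,ci(60,-41,27),.034,(0,0,255))
draw(*N,bx(-31,0,130,48),.032,(0,0,255));draw(*N,ci(78,0,16),.056,(0,0,255))
cv2.imwrite("pics/t7.png",np.hstack([big[450:860,130:470],big[450:930,1100:1330][:410],big[530:940,1100:1330]]))
E
```

```text
t: 36.3
tcp_pos: [0.4506, 0.0003, 0.1807]
eef_rot: [0.001, 0.743, 0.67, -0.0]
force: [-0.2, 0.1, -0.9]
grip_width: 0.0642
grasp_force: 0.0
```

View pics/t7.png

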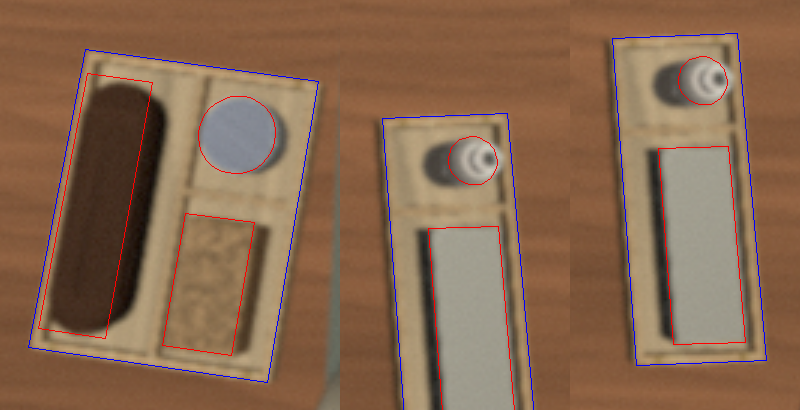

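View pics/raw7.png

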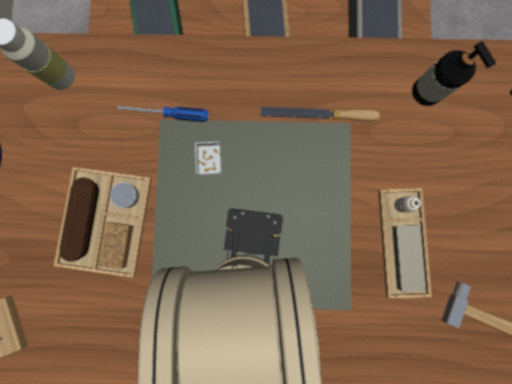

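All five outlines match their expected places within a few mm. The brush is about 3–5 mm off, against a tolerance of 17–20 mm. The tub, screwdriver and file have not moved in the picture, and the arm is clear.

```bash
python3 -c "
from cell import env
print(env.sign_off())"
```

```text
the job is handed in; nothing more can be done
None
```

Both kits are made up and the job is handed in at about 36 s on the robot's clock: the final top view showed all five items in the right compartments, with the screw tub, screwdriver and file not visibly moved, but sign-off returned no verdict.

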